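# Fit the return spring on a dosing lid's valve rod

## Task

Lift the steel coil spring by its green cap off the black peg of the blue parts block and thread it over the brass valve rod of the black dosing lid; when the coils snag on the rod's red side pin, twist the spring clockwise (seen from above) a little at a time until it screws down past the pin and its cap sits fully home on the rod's rounded end. Push only gently, so that the sprung rod is never forced down, then let go of the spring and leave everything else on the bench where it stands.

Things in the scene. Friction and masses are not known exactly. Their poses are not given: they have to be found in the camera images.
- spring: Return spring, 66 mm tall, about 90 g: stiff open coil of 4 mm steel wire (outside diameter 28 mm, inside 20 mm, pitch 14 mm, 3.25 turns) with an green cap fixed on top. Origin on the axis at the underside of the lowest wire, z up the axis. It starts hanging upright on the block's peg, the underside of its cap resting on the peg's round end.
- spring_cap (a point): Middle of the green cap, on the spring's axis, 56 mm above the spring's origin: the place to grip. Cap 32 x 32 mm outside, 20 mm tall, solid, sides parallel to the spring's x and y.
- spring_tail (a point): Lower end of the coil wire, on the spring's +x side, 12 mm from the axis. From here the wire climbs counter-clockwise seen from above (right-hand coil), so clockwise turning screws the spring down past a pin by 14 mm a turn.
- lid: Black dosing lid fixed to the bench, a disc 120 mm in diameter and 30 mm high; a spout along its +x reaches 97 mm from the centre, a grey thumb tab along -x 83 mm. Origin at the centre of its underside, z up. The brass rod stands upright on its centre.
- rod_tip (a point): Top of the brass valve rod: 18 mm diameter, upright, hemispherical end, 64 mm above the lid's top, 94 mm above the bench. The rod stands on a stiff buffer: from about 1 N it sinks 1 mm for each 6 N, and comes back up when relieved. It is delicate: keep the spring's pressure on it near 5 N and never above 15 N, sideways included.
- pin_level (a point): Point on the rod's axis 33.5 mm below its tip, level with the one red side pin: 5 mm thick, straight out to 15.5 mm from the axis, fixed to the rod. Its direction is not measured: anywhere within 2.0 rad either side of the lid's +x (spout). No coil passes it straight down; the spring must be screwed past, by a tenth to just over one turn clockwise.
- home (a point): Point on the rod's axis 46 mm below its tip, where the spring's origin arrives when home: the flat underside of the cap then rests on the rod's round end and the pin lies between first and second coil. Once past the pin the spring turns freely for about a further third of a turn; twisted beyond that, it wedges against the pin.
- block: Blue parts block fixed to the bench, 110 x 90 x 30 mm, origin at the centre of its underside, with an upright black peg (18 mm diameter, round end, 64 mm above the block's top) at its centre and two short 12 mm brass studs near its +x edge.
- screwdriver: Screwdriver lying on the bench, leave alone.
- gasket: Black rubber ring, 60 mm across, lying on the bench, leave alone.
- cup: Clear mixing cup, 84 mm across and 100 mm high, leave alone.
- jar: Jar with blue cap, 70 mm across and 90 mm high, leave alone.
- can_a: Paint can with blue label, 100 mm across and 125 mm high, leave alone.
- can_b: Paint can with white label, 100 mm across and 125 mm high, leave alone.
- spatula: Mixing spatula lying on the bench, leave alone.
Things that resemble listed ones, but are neither listed nor needed, are in the scene too. Leave any turquoise look-alike of the block alone. What is shaped like the lid but orange is not meant.

How it is judged (in metres and radians):
On the way, in this order (a step that is already met when the one before it is completed fails the run):
1. the spring is lifted clear of the block's peg (z of spring in the frame of block above 0.105 m), for 0.1 s.
2. the spring is threaded over the rod end, its lowest coil at least 12 mm below the rod tip (z of spring in the frame of rod_tip below -0.012 m and horizontal distance between spring and rod_tip below 0.005 m), for 0.1 s.
At the end, for the whole second after the job is handed in: The spring stands over the rod with its cap home on the rod's round end (spring's origin at least 43.5 mm below the rod tip, the full value being 46 mm; axis within 5 mm of the rod's and within 0.1 rad of upright), screwed past the side pin, at rest and released (z of spring in the frame of rod_tip below -0.0435 m and horizontal distance between spring and rod_tip below 0.005 m and angle between spring's own z axis and vertical below 0.1 rad and linear speed of spring below 0.02 m/s and contact force between the fingers and spring below 0.05 N); the robot touches nothing.
It fails at once if the spring is pressed against the rod or its pin with more than 15 N (contact force between spring and rod above 15 N).
It fails at once if the gripper or arm presses on the lid or its rod with more than 10 N (contact force between any of the fingers, the arm and lid above 10 N).
It fails at once if another thing on the bench is moved by more than 20 mm or tipped (distance of any of screwdriver, gasket, cup, jar, can_a, can_b, spatula from where it was at the start of the episode above 0.02 m or angle between any of cup, jar, can_a, can_b's own z axis and vertical above 0.3 rad).
It also fails if it takes over 72 s, if anything falls off the work surface, if the arm or the gripper's body presses on something with over 40 N, if the wrist force passes 120 N, or if a joint passes its speed limit or range.

## Robot

A 7-joint arm with a two-finger parallel gripper is mounted at the origin on the work surface. World frame = base frame: x ahead of the robot, y to its left, z up, the work surface at z = 0. Lengths are in mm, angles in rad, forces in N, time in s.
With the tool pointing down it reaches from about 350 to 900 mm from the base axis. Payload 19.9 kg.
Tool frame: the origin (TCP) lies between the finger pads; the fingertips stand 11 mm ahead of it and the grasp point (between the pads) lies 8 mm behind it; z points along the fingers, x is the direction in which the jaws open and shut, and the axes are right-handed (so a half turn about z gives the same grasp; the last joint's range is limited). The gripper opens to 94 mm and grips with 3 to 60 N. Pads are 16 mm wide; open, the fingers measure 119 mm over their backs; the gripper's body (75 mm by 177 mm) begins 78 mm behind the grasp point.
Start: joints at [1.204, 0.417, -0.01, 1.614, 0.005, 1.111, -0.053], TCP at [200.035, -592.103, 216.425] pointing down, gripper open.
Joint ranges: [-2.81, 2.81], [-0.39, 2.02], [-1.27, 1.25], [0.06, 2.57], [-1.19, 4.33], [0.19, 2], [-2.82, 2.82]. Speed limits (rad/s): [1.89, 1.89, 2.39, 2.39, 3.01, 3.01, 3.01].

## Interface

Orientations are given as [roll, pitch, yaw] about the fixed x, y, z axes, in that order (R = Rz(yaw) Ry(pitch) Rx(roll)).
In Python, from bench import ctrl gives the robot as it stands.
- The arm moves only by the shell command python3 -m jog 'ROWS' [OPENING] [FORCE]. ROWS is JSON, a list of rows, each a list of 4 numbers: the shift along the tool's x, y, z in units of 30 cm (1.0 is 30 cm), then the turn about the tool's z in units of pi rad (1.0 is pi rad). A call has 1 to 8 rows; each row is the pose to reach, as a shift and turn from the pose commanded when the call began, along the tool's axes at that moment, turning the shorter way round; what a row does not reach only later rows make up. A row lasts 1/12 s, in which the tool goes at most 41.7 mm and 7.16 degrees, less where a joint would pass 70% of its speed; a pose out of reach is approached as far as the arm can. A call with a number of a shift or a turn outside -1 to 1 is refused whole. A call with a gripper value outside its range is refused whole. OPENING is the opening, from 0 (shut) to 1 (fully open), set as the call begins (- or left out, the last holds). The fingers move at their own pace and stop on an object; FORCE is the grip in N (left out, the last holds). Time passes only in rows, so rows that repeat a pose let the fingers close. It gives the time, the measured TCP pose, the force and the opening at its end, in the units of the state.
- ctrl.observe(): the state, without advancing time (a new reading comes with each control period).
- ctrl.camera(name): name is "scene" or "top"; returns the picture (384x512x3 uint8, blue, green, red); there is no depth.
- ctrl.camera_model(name): a dict with "vertical_fov" (degrees; the focal length in pixels is half the picture's height over the tangent of half this angle, whatever the lens; pixels are square), "cx", "cy" (the principal point, pixels), "R" (3x3) and "t" (3): a world point X has camera coordinates R X + t. Camera axes: x right, y down, z forward; pixel columns grow to the right and rows downward; lengths in mm; the calibration is good to about 2 mm. A picture is of the moment at which its call begins. camera_model takes no time and is no camera call.
- ctrl.sign_off(): hands the job in, once; it reports no verdict.
The state is a dict: "clock": time; "joints": joint angles; "joint_velocities": joint speeds; "joint_torque": joint torques, N m; "tool_pos": TCP position; "eef_rot": TCP orientation; "contact_force": force on the tool from outside, world axes, zero at the start; "ft_torque": the same for the moment, N m; "grip_width": finger opening in mm.
Only numpy, scipy, OpenCV 4.12 (cv2) and the standard library are available. Lean on these libraries where they do the work, as an engineer would, in place of code of your own. Each camera call takes 0.05 s, during which the arm holds its last target.

## Working session

There is one attempt and no reset: what is moved stays moved. The work goes in short steps, Python scripts to look and compute and a shell command to move; the robot and the scene stay as the last step left them, time stands still between calls to the robot, and variables do not carry over. Pictures are saved under pics/ and viewed, and the job is handed in when it is done.

```bash
ls; mkdir -p pics
python3 - <<'E'
from bench import ctrl
import cv2
print(ctrl.observe())
for n in("scene","top"):
    cv2.imwrite(f"pics/{n}0.png",ctrl.camera(n)); print(n,ctrl.camera_model(n))
E
```

```text
pics
{'clock': 0.0, 'joints': array([ 1.2034981 ,  0.41797051, -0.01029544,  1.6141768 ,  0.00470385,
        1.11072917, -0.0529997 ]), 'joint_velocities': array([ 1.54526215e-03,  1.44708795e-03, -9.96443280e-05, -3.36737957e-04,
        1.69391133e-03,  2.47487754e-04, -4.94341125e-04]), 'joint_torque': array([ 1.02577153e-03, -8.51258683e+01,  6.39470704e-01, -4.25980568e+01,
       -4.88501578e-02,  1.86332938e-02,  2.43817715e-05]), 'tool_pos': array([ 199.90259297, -591.77062861,  215.82639242]), 'eef_rot': array([ 3.14149277e+00,  1.25628984e-03, -1.24499481e+00]), 'contact_force': array([ 0.30686939, -0.62606908,  0.1153964 ]), 'ft_torque': array([-0.00568   , -0.02599331, -0.05263057]), 'grip_width': 93.9208538205131}
scene {'vertical_fov': 52.04088253883209, 'cx': 254.96290628280283, 'cy': 195.614694857246, 'R': array([[ 0.53713153,  0.84349424, -0.00268091],
       [ 0.44925221, -0.28876794, -0.8454499 ],
       [-0.71390628,  0.45291339, -0.53404802]]), 't': array([-299.18836639, -174.21533093, 1456.71449601])}
top {'vertical_fov': 53.29827122908772, 'cx': 252.69485092457361, 'cy': 185.8129081502522, 'R': array([[-2.24217047e-02, -9.99748598e-01,  8.78228095e-05],
       [-9.95805110e-01,  2.23254679e-02, -8.87341889e-02],
       [ 8.87099202e-02, -2.07702618e-03, -9.96055338e-01]]), 't': array([-7.79792343e-01,  5.54596309e+02,  1.19737404e+03])}
```

View pics/scene0.png

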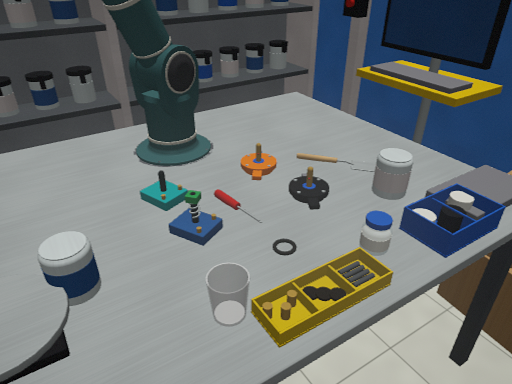

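View pics/top0.png

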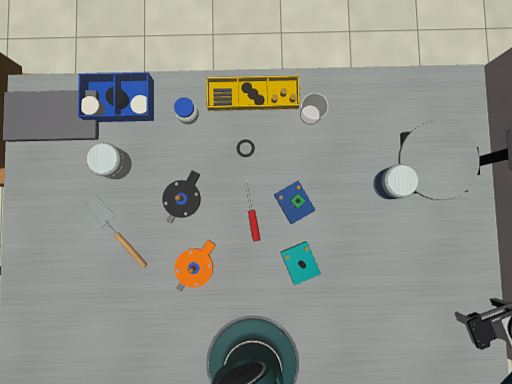

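The top view shows the spring's green cap at about (298,201) on the blue block and the black lid at about (181,198). I'll zoom in on both.

Run:
```python
import cv2,numpy as np
t=cv2.imread("pics/top0.png");s=cv2.imread("pics/scene0.png")
z=lambda im,x,y,w,h,k:cv2.resize(im[y:y+h,x:x+w],None,fx=k,fy=k,interpolation=cv2.INTER_CUBIC)
A=np.hstack([z(t,150,165,60,60,6),z(t,268,170,60,60,6)])
B=np.hstack([z(s,280,155,60,60,6),z(s,165,180,60,60,6)])
cv2.imwrite("pics/z0.png",cv2.resize(np.vstack([A,B]),(600,600)))
```

```text
(no output)
```

View pics/z0.png

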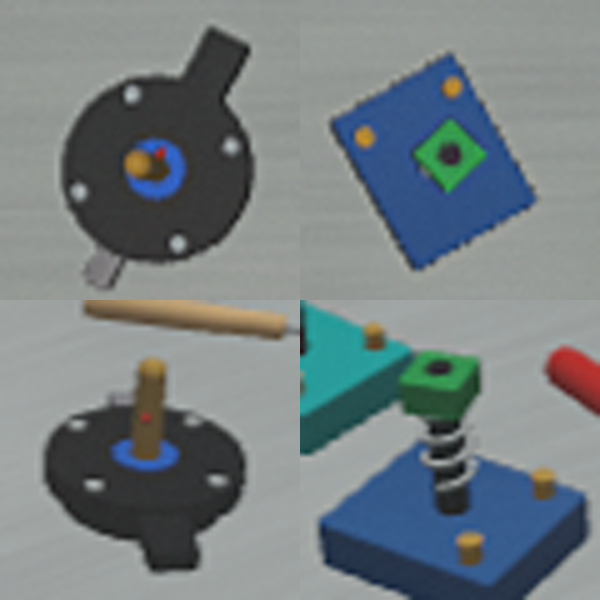

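```bash
cat > h.py <<'E'
import numpy as np,cv2
from bench import ctrl
from scipy.optimize import least_squares
M={n:ctrl.camera_model(n) for n in("scene","top")}
def proj(n,X):
    m=M[n];X=np.atleast_2d(X);c=X@np.array(m["R"]).T+m["t"];f=192/np.tan(np.radians(m["vertical_fov"]/2))
    return c[:,:2]/c[:,2:]*f+[m["cx"],m["cy"]]
def ray(n,uv,z):
    m=M[n];f=192/np.tan(np.radians(m["vertical_fov"]/2));R=np.array(m["R"])
    d=R.T@np.array([(uv[0]-m["cx"])/f,(uv[1]-m["cy"])/f,1]);o=-R.T@np.array(m["t"])
    return o+d*(z-o[2])/d[2]
def shot(n,name):
    im=ctrl.camera(n);cv2.imwrite(f"pics/{name}.png",im);return im
def zoom(im,x,y,w,h,k):return cv2.resize(im[y:y+h,x:x+w],None,fx=k,fy=k,interpolation=cv2.INTER_CUBIC)
E
python3 - <<'E'
from h import *
T=cv2.imread("pics/top0.png");S=cv2.imread("pics/scene0.png")
def mask(im,lo,hi,box):
    h=cv2.cvtColor(im,cv2.COLOR_BGR2HSV);m=cv2.inRange(h,lo,hi);k=np.zeros_like(m);x,y,w,hh=box;k[y:y+hh,x:x+w]=m[y:y+hh,x:x+w];return k
def info(n,m):
    ys,xs=np.nonzero(m);pts=np.c_[xs,ys].astype(np.float32);print(n,len(xs),pts.mean(0),cv2.minAreaRect(pts))
g=((45,80,40),(80,255,255));b=((100,120,40),(125,255,255))
info("capT",mask(T,*g,(280,180,40,40)));info("capS",mask(S,*g,(175,185,40,30)))
info("blkT",mask(T,*b,(265,170,60,60)));info("blkS",mask(S,*b,(160,200,70,50)))
info("ringT",mask(T,*b,(165,180,30,35)));info("ringS",mask(S,*b,(290,170,40,40)))
r=((0,150,90),(8,255,255))
info("pinT",mask(T,*r,(170,185,25,25)));info("pinS",mask(S,*r,(300,170,20,20)))
br=((10,90,60),(25,255,255))
info("rodT",mask(T,*br,(170,185,25,25)));info("rodS",mask(S,*br,(300,160,20,35)))
dk=((0,0,20),(180,80,80))
info("lidT",mask(T,*dk,(155,165,55,60)))
# hole/dot
for c,n in(((298.5,201),"top"),((193,194.5),"scene")): print(n,ray(n,c,30+64+20))
E
```

```text
capT 99 [297.45456 200.56566] ((297.2500305175781, 200.75001525878906), (9.899494171142578, 10.60660171508789), 45.0)
capS 172 [192.52325 196.62209] ((192.5, 196.5), (13.0, 15.0), 90.0)
blkT 773 [293.9974  202.60802] ((294.29998779296875, 201.89999389648438), (33.61341094970703, 27.907812118530273), 60.2551155090332)
blkS 880 [193.44545 225.73409] ((195.0, 225.5), (49.97958755493164, 30.404808044433594), 19.653823852539062)
ringT 71 [181.69014 198.83098] ((180.5, 198.5), (11.0, 11.0), 90.0)
ringS 47 [308.59573 185.85106] ((308.5, 185.5), (5.0, 13.0), 90.0)
pinT 3 [181.66667 195.66667] ((181.75001525878906, 195.75003051757812), (0.7071067094802856, 1.4142134189605713), 45.0)
pinS 2 [308.5 178. ] ((308.5, 178.0), (1.0, 0.0), 180.0)
rodT 37 [178.64865 197.78378] ((178.85000610351562, 197.9500274658203), (8.538147926330566, 4.427187919616699), 18.43494987487793)
rodS 91 [309.6813  175.65935] ((310.71795654296875, 172.03700256347656), (7.777963161468506, 28.167856216430664), 19.09349250793457)
lidT 1044 [182.42241 196.34961] ((184.66514587402344, 195.94956970214844), (37.92798614501953, 46.05541229248047), 61.69924545288086)
top [ 498.49848219 -147.07260422  114.        ]
scene [ 502.26085178 -146.14714482  114.        ]
```

```bash
cat >> h.py <<'E'
from scipy.ndimage import map_coordinates
from scipy.spatial import ConvexHull
def box(w,d,z0,z1):return np.array([[sx*w/2,sy*d/2,z] for sx in(-1,1) for sy in(-1,1) for z in(z0,z1)])
def cyl(r,z0,z1,N=72):
    a=np.linspace(0,2*np.pi,N,endpoint=False);return np.vstack([np.c_[r*np.cos(a),r*np.sin(a),0*a+z] for z in(z0,z1)])
def rodpts(r,z0,ztip):
    P=[cyl(r,z0,ztip-r,36)]+[cyl(r*np.cos(e),ztip-r+r*np.sin(e),ztip-r+r*np.sin(e),36) for e in(.3,.6,.9,1.2,1.5)];return np.vstack(P)
def place(P,p):
    c,s=np.cos(p[2]),np.sin(p[2]);return P@np.array([[c,-s,0],[s,c,0],[0,0,1]]).T+[p[0],p[1],0]
def edge_res(im,n,pts,rng=3.0,step=1.0,thr=8):
    uv=proj(n,pts);h=uv[ConvexHull(uv).vertices];h2=np.roll(h,-1,0);res=[]
    im=im.astype(float);ss=np.arange(-rng,rng+.01,.2);out=[]
    for a,b in zip(h,h2):
        L=np.linalg.norm(b-a);k=max(1,int(round(L/step)))
        if L<1e-6:continue
        t=(b-a)/L;nn=np.array([t[1],-t[0]])
        for f in (np.arange(k)+.5)/k:
            if k>=5 and (f<.12 or f>.88):continue
            q=a+f*(b-a)+ss[:,None]*nn
            v=np.stack([map_coordinates(im[...,c],[q[:,1],q[:,0]],order=1) for c in range(3)],1)
            g=np.linalg.norm(np.gradient(v,axis=0),axis=1)
            # centroid of gradient about the max
            i=g.argmax();lo,hi=max(0,i-6),min(len(g),i+7);w=g[lo:hi]
            if np.abs(v[hi-1]-v[lo]).sum()<thr*3: continue
            out.append(((w*ss[lo:hi]).sum()/w.sum(), *(a+f*(b-a)),*nn))
    return np.array(out)
def fit(views,P,p0,free=(0,1,2),it=12,rng=3.0,zoff=None):
    """Gauss-Newton with robust weights, views: list of (name,img)"""
    p=np.array(p0,float)
    for k in range(it):
        A=[];B=[];W=[]
        for n,im in views:
            E=edge_res(im,n,place(P,p),rng if k<5 else max(1.5,rng/2))
            # numeric jac: move of the hull normal position ~ use distance of support function
            def sup(pp):
                uv=proj(n,place(P,pp));return (uv@E[:,3:5].T).max(0)
            s0=sup(p)
            J=np.stack([(sup(p+d)-s0)/d[j] for j,d in((j,np.eye(3)[j]*(1,1,.01)[j]) for j in free)],1)
            A.append(J);B.append(E[:,0])
        A=np.vstack(A);B=np.concatenate(B);sc=max(.15,1.48*np.median(np.abs(B)));w=1/(1+(B/sc)**2)
        d=np.linalg.lstsq(A*w[:,None],B*w,rcond=None)[0];p[list(free)]+=d
    return p,np.sqrt(np.average(B**2,weights=w)),len(B)
E
python3 - <<'E'
from h import *
T=cv2.imread("pics/top0.png");S=cv2.imread("pics/scene0.png")
V={"T":[("top",T)],"S":[("scene",S)],"TS":[("top",T),("scene",S)]}
print(ray("top",(297.3,200.7),114),ray("top",(181.7,198.8),30))
lid0=list(ray("top",(181.7,198.8),30)[:2])
# spout direction
a=ray("top",(194,175),20)[:2]-lid0;print("spout yaw",np.arctan2(a[1],a[0]))
b=(ray("top",(269+16.5,170+12+0),30)+ray("top",(268+30.5,170+17.5-10),30))/2
for k,v in V.items():
    print(k)
    print(" block",fit(v,box(110,90,0,30),[497,-147,0.5]),fit(v,box(110,90,0,30),[497,-147,0.5-np.pi/2])[1])
    print(" cap",fit(v,box(32,32,94,114),[497,-147,.75]))
    print(" lid",fit(v,cyl(60,0,30),lid0+[0],(0,1)))
    print(" rod",fit(v,rodpts(9,30,94),lid0+[0],(0,1),rng=2.))
E
```

```text
[ 499.46258726 -143.56341711  114.        ] [517.68157291 212.74997343  30.        ]
spout yaw -0.4635974346101826
T
 block (array([ 5.00527687e+02, -1.44202221e+02,  4.73602097e-01]), np.float64(0.180666112954924), 99) 0.5463330428087879
 cap (array([ 5.00817000e+02, -1.44915878e+02,  4.92456999e-01]), np.float64(0.4844855200171847), 37)
 lid (array([519.51762694, 215.6522988 ,   0.        ]), np.float64(0.24390171418463372), 140)
 rod (array([519.79513572, 215.40758702,   0.        ]), np.float64(0.1957629262331035), 46)
S
 block (array([ 4.95923325e+02, -1.45727616e+02,  3.27853291e-01]), np.float64(0.6244600240493559), 107) 0.631609058201791
 cap (array([ 494.21196607, -146.88425099,    0.55060482]), np.float64(0.4176064748177341), 39)
 lid (array([515.74528527, 215.61614956,   0.        ]), np.float64(0.33902527011584843), 80)
 rod (array([515.96704385, 215.03860243,   0.        ]), np.float64(0.1977739524439163), 68)
TS
 block (array([ 4.98393102e+02, -1.44908528e+02,  3.96419270e-01]), np.float64(0.5906616264147981), 212) 0.6372988435054089
 cap (array([ 499.42160779, -144.94417764,    0.5082374 ]), np.float64(0.5512304414117677), 80)
 lid (array([519.36777348, 216.08355335,   0.        ]), np.float64(0.41817886526049003), 214)
 rod (array([516.92590514, 214.68296454,   0.        ]), np.float64(0.3954553769168644), 114)
```

```bash
cat >> h.py <<'E'
def green(im):
    f=im.astype(float);g=np.clip(f[...,1]-np.maximum(f[...,0],f[...,2]),0,40)*4;return np.dstack([g]*3)
def sat(im):
    f=im.astype(float);g=np.clip(f.max(2)-f.min(2),0,40)*4;return np.dstack([g]*3)
def dark(im):
    f=im.astype(float).max(2);return np.dstack([np.clip(f,60,130)*2]*3)
E
python3 - <<'E'
from h import *
T=cv2.imread("pics/top0.png");S=cv2.imread("pics/scene0.png")
for k,im in(("top",T),("scene",S)):
    print(k)
    print(" block",fit([(k,sat(im))],box(110,90,0,30),[498,-145,0.45]))
    for y in(.7,.85):print(" cap",fit([(k,green(im))],box(32,32,94,114),[499,-145,y]))
    print(" lid",fit([(k,dark(im))],cyl(60,0,30),[518,215.5,0],(0,1)))
    print(" rod",fit([(k,im)],rodpts(9,30,94),[517,215,0],(0,1),rng=2.))
    print(" orange", fit([(k,sat(im))],cyl(60,0,30),list(ray("top",(194,268),30)[:2])+[0],(0,1)))
    print(" base?")
o=[]
im=T.copy()
for P,p in((box(110,90,0,30),[500.5,-144.2,.474]),(box(32,32,94,114),[499,-145,.785]),(cyl(60,0,30),[519.5,215.6,0]),(rodpts(9,30,94),[519.5,215.6,0])):
    for n,I in(("top",T),("scene",S)):
        uv=proj(n,place(P,p));h=cv2.convexHull(uv.astype(np.float32))
        cv2.polylines(I,[np.int32(h*16)],True,(255,255,255),1,cv2.LINE_AA,4)
z=zoom
A=np.hstack([z(T,150,165,60,60,6),z(T,268,170,60,60,6)])
B=np.hstack([z(S,280,155,60,60,6),z(S,165,180,60,60,6)])
cv2.imwrite("pics/z1.png",cv2.resize(np.vstack([A,B]),(600,600)))
E
```

```text
top
 block (array([ 5.00675811e+02, -1.44941703e+02,  3.96024403e-01]), np.float64(0.5847751033456416), 99)
 cap (array([ 5.00444195e+02, -1.45026231e+02,  4.98914674e-01]), np.float64(0.4902963697384935), 37)
 cap (array([ 500.38994454, -145.00862793,    0.52708408]), np.float64(0.45523938112942886), 38)
 lid (array([519.24832603, 215.43953752,   0.        ]), np.float64(0.3671467145748622), 138)
 rod (array([519.81041875, 215.40601066,   0.        ]), np.float64(0.19549689904088116), 46)
 orange (array([300.87738822, 179.92248119,   0.        ]), np.float64(0.3119375824765949), 138)
 base?
scene
 block (array([ 4.95542077e+02, -1.45472231e+02,  3.19923014e-01]), np.float64(0.695641528461737), 103)
 cap (array([ 4.95298841e+02, -1.44170809e+02,  4.59363499e-01]), np.float64(0.5127134856894768), 44)
 cap (array([ 495.0429807 , -144.77515339,    0.54218776]), np.float64(0.4336166132800186), 42)
 lid (array([516.19798048, 214.78886287,   0.        ]), np.float64(0.35987802619930453), 72)
 rod (array([516.00304323, 215.0269787 ,   0.        ]), np.float64(0.19727378799615133), 68)
 orange (array([291.93746703, 181.42061596,   0.        ]), np.float64(0.5444928659906697), 83)
 base?
```

View pics/z1.png

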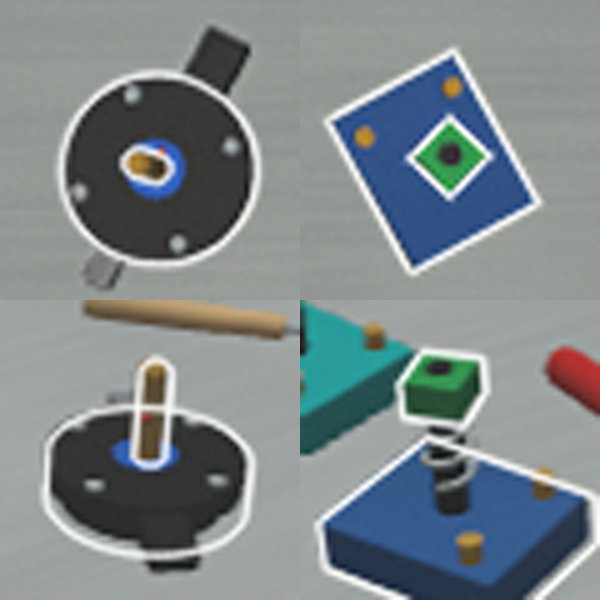

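```bash
python3 - <<'E'
s=open('h.py').read()
s=s.replace("h=uv[ConvexHull(uv).vertices];h2=np.roll(h,-1,0)","hv=ConvexHull(uv).vertices;h=uv[hv];h2=np.roll(h,-1,0);hv2=np.roll(hv,-1)")
s=s.replace("for a,b in zip(h,h2):","for a,b,ia,ib in zip(h,h2,hv,hv2):")
s=s.replace("*(a+f*(b-a)),*nn))","*(a+f*(b-a)),*nn,ia,ib,f))")
s=s.replace("uv=proj(n,place(P,pp));return (uv@E[:,3:5].T).max(0)","uv=proj(n,place(P,pp));f=E[:,7:8];q=uv[E[:,5].astype(int)]*(1-f)+uv[E[:,6].astype(int)]*f;return (q*E[:,3:5]).sum(1)")
open('h.py','w').write(s)
E
cat > a.py <<'E'
from h import *
T=cv2.imread("pics/top0.png");S=cv2.imread("pics/scene0.png")
np.set_printoptions(precision=3,suppress=True)
for k,im in(("top",T),("scene",S)):
    print(k)
    print(" block",fit([(k,sat(im))],box(110,90,0,30),[498,-145,0.45]))
    for y in(.7,.85):print(" cap",fit([(k,green(im))],box(32,32,94,114),[499,-145,y]))
    print(" lid",fit([(k,dark(im))],cyl(60,0,30),[518,215.5,0],(0,1)))
    print(" rod",fit([(k,im)],rodpts(9,30,94),[517,215,0],(0,1),rng=2.))
E
python3 a.py
```

```text
top
 block (array([ 500.134, -143.647,    0.496]), np.float64(0.17975714189463568), 99)
 cap (array([ 499.545, -144.586,    0.756]), np.float64(0.2898996615339435), 38)
 cap (array([ 499.579, -144.566,    0.757]), np.float64(0.29048543655428755), 38)
 lid (array([519.252, 215.453,   0.   ]), np.float64(0.3679094289127471), 138)
 rod (array([519.815, 215.41 ,   0.   ]), np.float64(0.195266384082379), 46)
scene
 block (array([ 495.963, -142.856,    0.492]), np.float64(0.30126644893079096), 107)
 cap (array([ 495.12 , -144.831,    0.871]), np.float64(0.25494775132551634), 41)
 cap (array([ 495.103, -144.834,    0.87 ]), np.float64(0.25454944759899806), 41)
 lid (array([516.265, 214.8  ,   0.   ]), np.float64(0.3679302748824715), 73)
 rod (array([515.996, 215.029,   0.   ]), np.float64(0.19794923043686524), 68)
```

```bash
cat > b.py <<'E'
from h import *
T=cv2.imread("pics/top0.png");S=cv2.imread("pics/scene0.png")
# sub-pixel red centroid
def red(im,x,y,w,h):
    f=im[y:y+h,x:x+w].astype(float);r=np.clip(f[...,2]-1.6*np.maximum(f[...,1],f[...,0])-10,0,None);Y,X=np.mgrid[y:y+h,x:x+w]
    return (r*X).sum()/r.sum(),(r*Y).sum()/r.sum(),r.sum()
a=red(T,172,188,20,20);b=red(S,300,165,20,30);print(a,b)
pt=ray("top",a,60.5)[:2]-[519.6,215.4];ps=ray("scene",b,60.5)[:2]-[516.1,214.9];print(pt,ps,np.arctan2(*pt[::-1]),np.arctan2(*ps[::-1]))
# helix options
hx=lambda th:np.array([[12*np.cos(th+s),12*np.sin(th+s),28+0+2+14*s/2/np.pi+20-0] for s in np.linspace(0,2*np.pi*3.25,200)])
tiles=[]
for k in range(4):
    th=.76+k*np.pi/2
    P=hx(th)+[495.3,-144.5,0]; P[:,2]+=0   # origin z = 94-46=48
    I=cv2.resize(S[185:225,175:215],None,fx=10,fy=10,interpolation=cv2.INTER_CUBIC)
    uv=(proj("scene",P)-[175,185])*10+5
    d=proj("scene",np.c_[P[:,:2]-[495.3,-144.5],P[:,2]])
    front=[(np.array(M["scene"]["R"])@p+M["scene"]["t"])[2] for p in P];c0=(np.array(M["scene"]["R"])@np.array([495.3,-144.5,0])+M["scene"]["t"])[2]
    for i in range(199):
        fr=np.dot(P[i,:2]-[495.3,-144.5],[.714,-.453])>0
        cv2.line(I,tuple(np.int32(uv[i])),tuple(np.int32(uv[i+1])),(0,0,255) if fr else (255,200,0),1,cv2.LINE_AA)
    tiles.append(I)
cv2.imwrite("pics/h0.png",cv2.resize(np.vstack([np.hstack(tiles[:2]),np.hstack(tiles[2:])]),(600,600)))
E
python3 b.py
```

```text
(np.float64(181.65489130434784), np.float64(195.2309782608696), np.float64(147.2)) (np.float64(308.61038961038963), np.float64(178.0), np.float64(77.0))
[ 7.33261172 -8.19951001] [ 5.17279292 -6.52463868] -0.8411535724076226 -0.9004554863186147
```

View pics/h0.png

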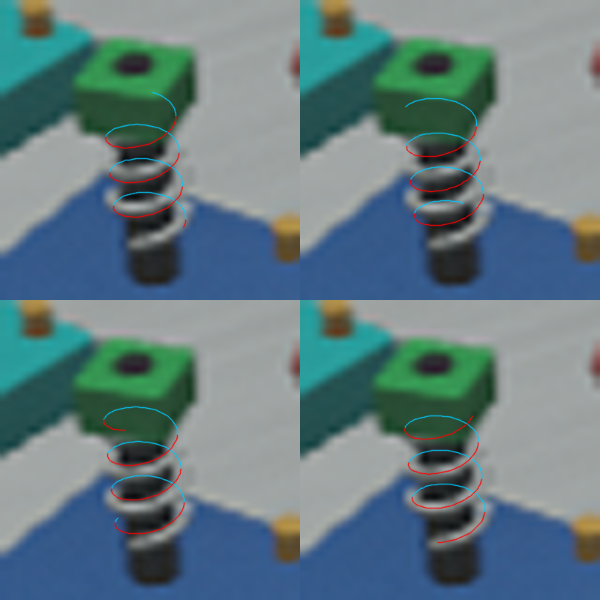

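```bash
cat >> h.py <<'E'
def plan(x,y,z,yaw=None):
    o=ctrl.observe();p=o["tool_pos"];Y=o["eef_rot"][2]
    d=np.array([x,y,z])-p;X=np.array([np.cos(Y),np.sin(Y),0]);Yt=np.array([np.sin(Y),-np.cos(Y),0])
    t=0 if yaw is None else -((yaw-Y+np.pi)%(2*np.pi)-np.pi)/np.pi
    print("row",np.round([d@X/300,d@Yt/300,-d[2]/300,t],4),"mm",d.round(1))
E
python3 -c "
from h import *
plan(498,-144.5,215,.76)
for uv in((400,180),(386,184)):print(ray('top',uv,125))"
```

```text
row [-1.0946 -1.4185  0.003  -0.6382] mm [298.1 447.3  -0.9]
[ 552.93578201 -445.59087044  125.        ]
[ 542.07715582 -403.88380209  125.        ]
```

```bash
python3 -m jog '[[-0.65,-0.85,0,-0.35],[-0.65,-0.85,0,-0.35],[-0.65,-0.85,0,-0.35],[-0.65,-0.85,0,-0.35],[-0.65,-0.85,0,-0.35],[-0.65,-0.85,0,-0.35],[-0.65,-0.85,0,-0.35],[-0.65,-0.85,0,-0.35]]' 1 12; python3 -c "
from h import *
plan(498,-144.5,215,.76)
print(ctrl.observe()['joints'])"
```

```text
clock: 0.77
tool_pos: [380.8, -322.4, 216.5]
eef_rot: [-3.141, -0.0, -0.236]
contact_force: [1.8, -0.6, -0.1]
grip_width: 93.8
row [ 0.241  -0.6681  0.0051 -0.3172] mm [117.2 177.9  -1.5]
[ 0.93747414  0.20747096 -0.33571536  1.91181944  0.07864767  1.03501262
  0.33181925]
```

```bash
python3 -m jog '[[0.24,-0.66,0,-0.32],[0.24,-0.66,0,-0.32],[0.24,-0.66,0,-0.32],[0.24,-0.66,0,-0.32],[0.24,-0.66,0,-0.32],[0.24,-0.66,0,-0.32],[0.24,-0.66,0,-0.32],[0.24,-0.66,0,-0.32]]' ; python3 -c "
from h import *
plan(498,-144.5,215,.76)"
```

```text
clock: 1.43
tool_pos: [497.3, -150.2, 216.1]
eef_rot: [-3.141, 0.0, 0.763]
contact_force: [-0.3, -1.0, -0.1]
grip_width: 94.2
row [ 0.015  -0.0121  0.0038  0.0009] mm [ 0.7  5.7 -1.1]
```

```bash
python3 -m jog '[[0,0,0,0],[0,0,0,0],[0,0,0,0]]' ; python3 -c "
from h import *
plan(498,-144.5,215,.76)
print(ctrl.observe()['joints'])
shot('scene','s1');T=shot('top','t1')
S=cv2.imread('pics/s1.png')
cv2.imwrite('pics/c1.png',np.hstack([zoom(T,250,150,100,100,4),zoom(S,140,120,100,100,4)]))"
```

```text
clock: 1.68
tool_pos: [496.9, -151.3, 216.3]
eef_rot: [-3.141, 0.0, 0.75]
contact_force: [-0.9, -0.1, -0.2]
grip_width: 94.1
row [ 0.0181 -0.0143  0.0045 -0.0032] mm [ 1.1  6.8 -1.3]
[ 0.74839926  0.27844664 -0.60209745  1.85814069  0.17939797  1.05926345
  0.82595068]
```

View pics/c1.png

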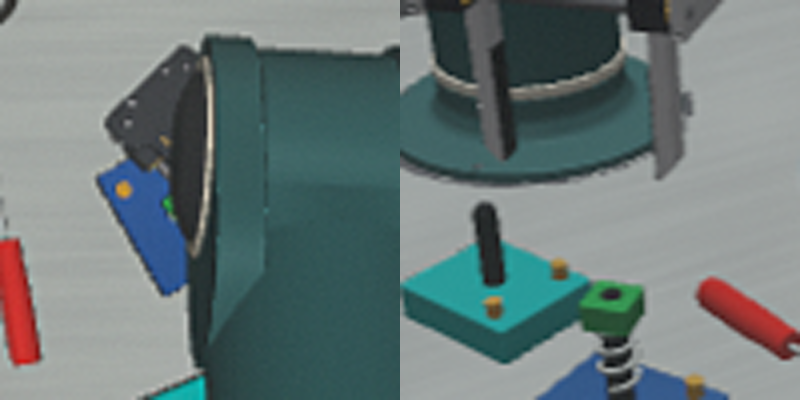

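```bash
python3 -m jog '[[0.018,-0.014,0.1,-0.003],[0.018,-0.014,0.2,-0.003],[0.018,-0.014,0.24,-0.003],[0.018,-0.014,0.24,-0.003],[0.018,-0.014,0.24,-0.003],[0.018,-0.014,0.24,-0.003]]'
cat > c.py <<'E'
from h import *
import sys
plan(498,-144.5,96,.76)
S=shot('scene',sys.argv[1]);o=ctrl.observe();p=o['tool_pos'];Y=o['eef_rot'][2]
I=cv2.resize(S[110:230,130:250],None,fx=5,fy=5,interpolation=cv2.INTER_CUBIC)
X=np.array([np.cos(Y),np.sin(Y),0]);Yt=np.array([np.sin(Y),-np.cos(Y),0])
w=o['grip_width']/2
for s in(-1,1):
    for f in(-8,8):
        q=(proj('scene',p+s*w*X+f*Yt-[0,0,11])[0]-[130,110])*5+2.5
        cv2.circle(I,tuple(np.int32(q)),3,(0,0,255),-1)
cv2.imwrite('pics/'+sys.argv[1]+'z.png',I)
E
python3 c.py s2
```

```text
clock: 2.28
tool_pos: [498.9, -144.6, 145.8]
eef_rot: [3.14, -0.001, 0.764]
contact_force: [-0.1, -0.1, -0.1]
grip_width: 94.3
row [-0.002  -0.0023  0.1661  0.0012] mm [ -0.9   0.1 -49.8]
```

View pics/s2z.png

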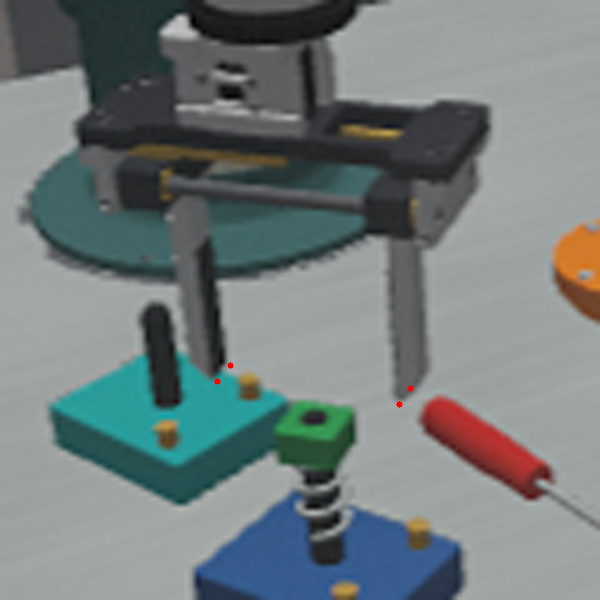

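```bash
python3 -m jog '[[0,0,0.05,0],[0,0,0.1,0],[0,0,0.14,0],[0,0,0.16,0],[0,0,0.16,0],[0,0,0.16,0]]' ; python3 c.py s3
```

```text
clock: 2.83
tool_pos: [498.4, -144.4, 96.9]
eef_rot: [3.142, -0.0, 0.764]
contact_force: [0.2, -0.1, -0.5]
grip_width: 94.2
row [-0.0012 -0.0005  0.0029  0.0014] mm [-0.4 -0.1 -0.9]
```

View pics/s3z.png

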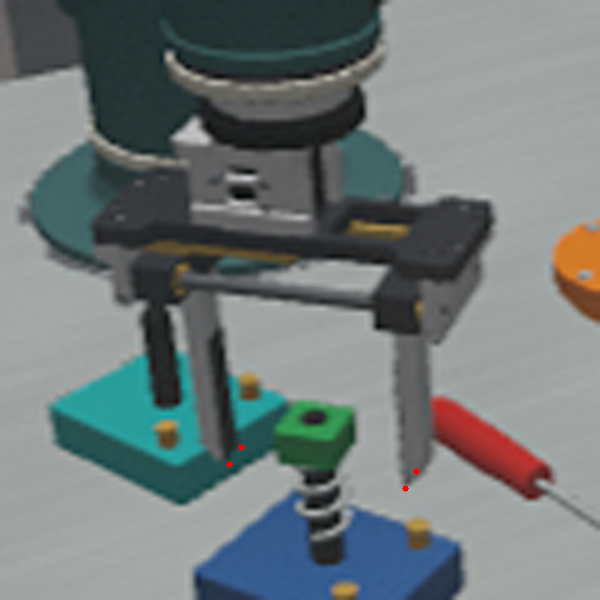

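```bash
python3 -m jog '[[0,0,0,0],[0,0,0,0],[0,0,0,0],[0,0,0,0],[0,0,0,0],[0,0,0,0],[0,0,0,0],[0,0,0,0]]' 0 15; python3 -m jog '[[0,0,0,0],[0,0,0,0],[0,0,0,0],[0,0,0,0]]'; python3 c.py s4
```

```text
clock: 3.55
tool_pos: [498.1, -144.4, 96.4]
eef_rot: [-3.141, 0.0, 0.764]
contact_force: [-0.1, -0.1, -0.1]
grip_width: 43.8
clock: 3.88
tool_pos: [498.1, -144.3, 96.4]
eef_rot: [-3.141, 0.0, 0.764]
contact_force: [0.8, -0.0, -0.2]
grip_width: 31.9
row [-0.0007  0.0002  0.0014  0.0014] mm [-0.1 -0.2 -0.4]
```

View pics/s4z.png

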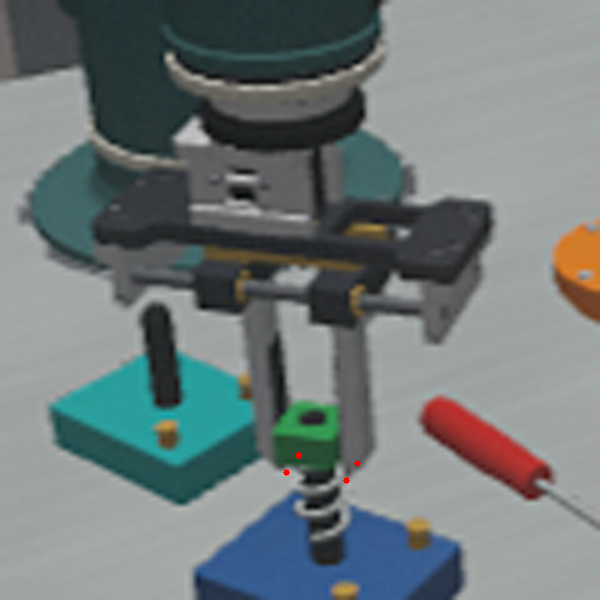

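```bash
python3 -m jog '[[0,0,-0.03,0],[0,0,-0.07,0],[0,0,-0.12,0],[0,0,-0.18,0],[0,0,-0.24,0],[0,0,-0.3,0],[0,0,-0.33,0],[0,0,-0.33,0]]' ; python3 -m jog '[[0,0,0,0],[0,0,0,0],[0,0,0,0]]'; python3 c.py s5; python3 -c "
from h import *
plan(519,215.4,196,1.57)"
```

```text
clock: 4.6
tool_pos: [499.0, -144.6, 197.9]
eef_rot: [3.138, -0.001, 0.764]
contact_force: [-0.1, -0.3, -2.0]
grip_width: 31.7
clock: 4.85
tool_pos: [497.7, -144.2, 194.5]
eef_rot: [-3.14, 0.001, 0.764]
contact_force: [0.3, 0.7, -1.1]
grip_width: 31.9
row [2.000e-04 1.400e-03 3.285e-01 1.400e-03] mm [  0.3  -0.3 -98.5]
row [ 0.881  -0.8161 -0.0046 -0.2564] mm [ 21.3 359.6   1.4]
```

View pics/s5z.png

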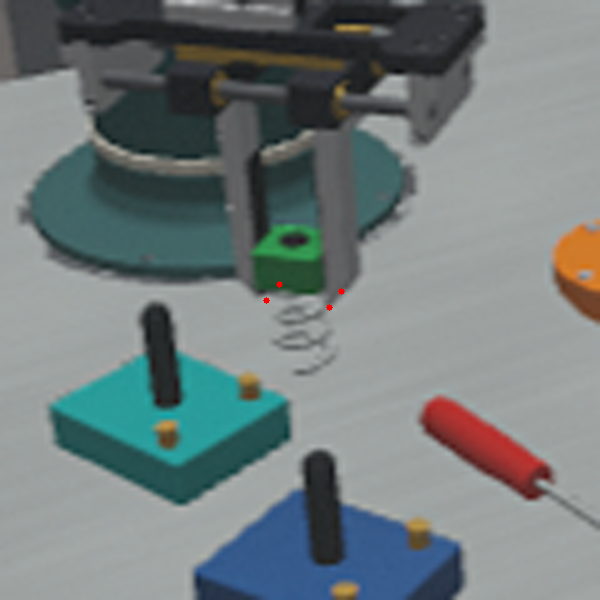

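```bash
python3 -m jog '[[0.1,-0.09,-0.02,-0.03],[0.2,-0.18,-0.02,-0.06],[0.3,-0.27,-0.02,-0.09],[0.4,-0.36,-0.02,-0.12],[0.5,-0.46,-0.02,-0.15],[0.6,-0.55,-0.02,-0.18],[0.7,-0.65,-0.02,-0.21],[0.79,-0.73,-0.02,-0.235]]' ; python3 -c "
from h import *
plan(519,215.4,198,1.5)"
```

```text
clock: 5.57
tool_pos: [516.9, 180.3, 201.1]
eef_rot: [-3.141, -0.0, 1.508]
contact_force: [-0.7, -0.0, -0.9]
grip_width: 32.1
row [ 1.171e-01 -1.000e-04  1.030e-02  2.700e-03] mm [ 2.1 35.1 -3.1]
```

```bash
python3 -m jog '[[0.06,0,0,0],[0.1,0,0,0],[0.117,0,0,0],[0.117,0,0,0],[0.117,0,0,0],[0.117,0,0,0],[0.117,0,0,0]]'
cat > d.py <<'E'
from h import *
import sys
n=sys.argv[1]
S=shot('scene',n+'s');T=shot('top',n+'t');o=ctrl.observe();p=o['tool_pos'];Y=o['eef_rot'][2];print(p,o['eef_rot'],o['joints'][6],o['contact_force'])
plan(519,215.4,198,1.5)
x0,y0=255,90
I=cv2.resize(S[y0:y0+120,x0:x0+120],None,fx=5,fy=5,interpolation=cv2.INTER_CUBIC)
cv2.imwrite('pics/'+n+'z.png',I)
cv2.imwrite('pics/'+n+'tz.png',zoom(T,130,140,120,120,5))
E
python3 d.py s6
```

```text
clock: 6.15
tool_pos: [520.3, 211.3, 201.5]
eef_rot: [3.141, 0.001, 1.501]
contact_force: [0.1, 0.6, -0.7]
grip_width: 31.9
[520.2379107  211.81647157 201.52107975] [3.14143404e+00 3.07528122e-04 1.50132366e+00] 0.750563568939258 [-0.21063507  0.68154376 -1.50626716]
row [ 0.0116 -0.0049  0.0117  0.0004] mm [-1.2  3.6 -3.5]
```

View pics/s6z.png

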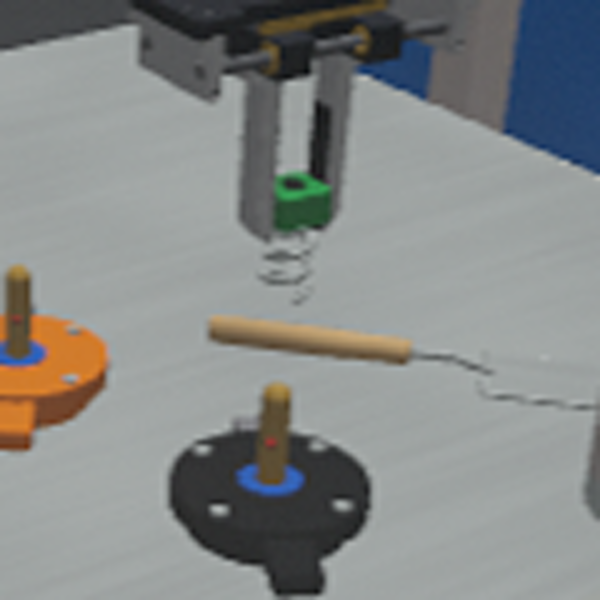

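View pics/s6tz.png

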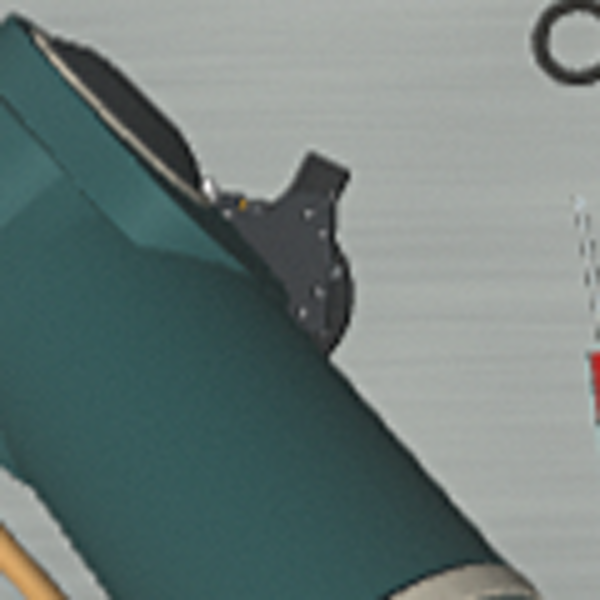

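```bash
cat > e.py <<'E'
from h import *
import sys
np.set_printoptions(precision=2,suppress=True)
def capfit(S,o,verbose=True,dz=0):
    p=o['tool_pos'];Y=o['eef_rot'][2];z=p[2]-48.4+dz
    r=fit([('scene',green(S))],box(32,32,z+46,z+66),[p[0]-4,p[1],Y],(0,1))
    return r,z,Y
def rodfit(S):return fit([('scene',S)],rodpts(9,62,94),[516,215,0],(0,1),rng=2.)
def overlay(S,c,z,th,fn,win):
    x0,y0,w=win;k=600//w
    I=cv2.resize(S[y0:y0+w,x0:x0+w],None,fx=k,fy=k,interpolation=cv2.INTER_CUBIC);J=I.copy()
    P=np.array([[12*np.cos(th+s)+c[0],12*np.sin(th+s)+c[1],z+2+14*s/2/np.pi] for s in np.linspace(0,2*np.pi*3.25,200)])
    uv=(proj('scene',P)-[x0,y0]+.5)*k
    for i in range(199):
        fr=np.dot(P[i,:2]-c[:2],[.845,-.535])>0
        cv2.line(J,tuple(np.int32(uv[i])),tuple(np.int32(uv[i+1])),(0,0,255) if fr else (255,160,0),1,cv2.LINE_AA)
    h=cv2.convexHull((proj('scene',place(box(32,32,z+46,z+66),[c[0],c[1],th]))-[x0,y0]+.5).astype(np.float32)*k);cv2.polylines(J,[np.int32(h)],True,(255,255,255),1)
    return np.hstack([I,J])
if __name__=="__main__":
    n=sys.argv[1];S=cv2.imread(f'pics/{n}.png') if len(sys.argv)>2 else shot('scene',n)
    o=ctrl.observe();r,z,Y=capfit(S,o);R=rodfit(S)
    print("tcp",o['tool_pos'],o['eef_rot'],o['contact_force'],"cap",r,"z",z,"rod",R,"diff rod-cap",R[0][:2]-r[0][:2])
    uv=proj('scene',[r[0][0],r[0][1],z+30])[0]
    J=overlay(S,r[0],z,Y-np.pi/2,n,(int(uv[0])-25,int(uv[1])-25,50))
    cv2.imwrite(f'pics/{n}o.png',cv2.resize(J,(800,400)))
E
python3 e.py s6s x
```

```text
tcp [520.24 211.82 201.52] [3.14 0.   1.5 ] [-0.21  0.68 -1.51] cap (array([516.99, 211.41,   1.5 ]), np.float64(0.15069398683667726), 27) z 153.12107974847603 rod (array([516.39, 215.01,   0.  ]), np.float64(0.1467871159694252), 47) diff rod-cap [-0.6  3.6]
```

View pics/s6so.png

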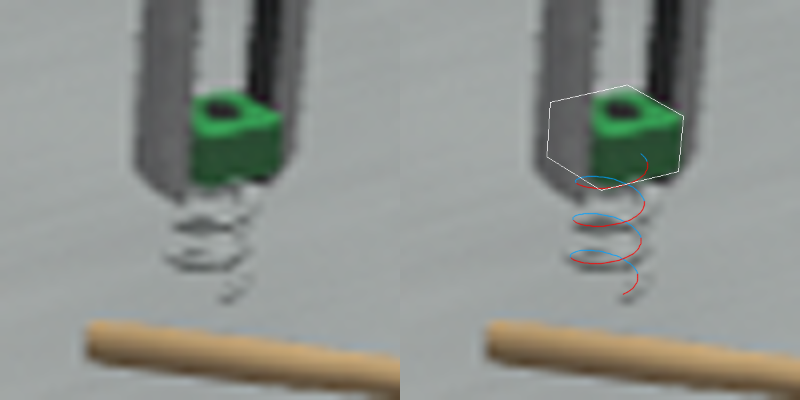

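```bash
python3 -c "
from h import *
plan(519.2,215.4,148,1.5)"; python3 -m jog '[[0.012,0,0.03,0],[0.012,0.003,0.08,0],[0.012,0.003,0.13,0],[0.012,0.003,0.16,0],[0.012,0.003,0.175,0],[0.012,0.003,0.175,0],[0.012,0.003,0.175,0],[0.012,0.003,0.175,0]]';python3 e.py s7
```

```text
row [ 0.0117 -0.0043  0.1784  0.0004] mm [ -1.    3.6 -53.5]
clock: 6.92
tool_pos: [521.5, 216.5, 149.6]
eef_rot: [3.141, -0.0, 1.503]
contact_force: [0.0, 0.1, -1.0]
grip_width: 32.1
tcp [521.48 216.5  149.64] [ 3.14 -0.    1.5 ] [-0.83 -0.55 -1.05] cap (array([518.  , 216.65,   1.5 ]), np.float64(0.12837305958959905), 27) z 101.24423680936158 rod (array([516.38, 214.85,   0.  ]), np.float64(0.14188410754887582), 48) diff rod-cap [-1.62 -1.8 ]
```

View pics/s7o.png

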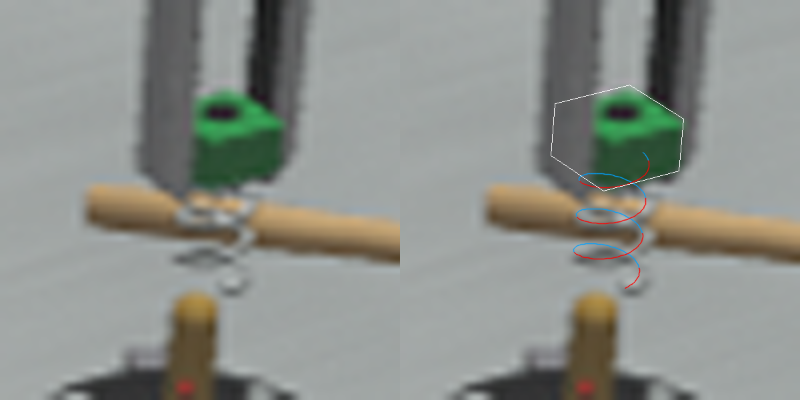

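```bash
python3 -c "
from h import *
plan(519.6,214.9,147,1.5)"; python3 -m jog '[[-0.006,-0.0055,0,0],[-0.006,-0.0055,0,0],[-0.006,-0.0055,0,0],[-0.006,-0.0055,0,0]]';python3 e.py s8
```

```text
row [-0.0057 -0.0059  0.0088  0.0009] mm [-1.9 -1.6 -2.6]
clock: 7.3
tool_pos: [519.5, 214.5, 149.1]
eef_rot: [3.141, -0.0, 1.503]
contact_force: [0.4, 0.6, -1.4]
grip_width: 31.7
tcp [519.45 214.58 149.08] [ 3.14 -0.    1.5 ] [-0.19  0.03 -0.94] cap (array([516.11, 215.05,   1.5 ]), np.float64(0.1385953159497364), 27) z 100.6782675239304 rod (array([516.29, 214.78,   0.  ]), np.float64(0.15425603554590303), 47) diff rod-cap [ 0.19 -0.27]
```

View pics/s8o.png

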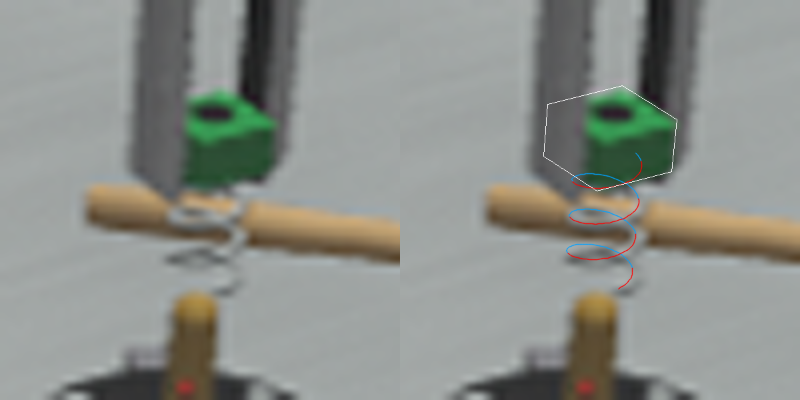

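```bash
python3 -m jog '[[0,0,0.01,0],[0,0,0.015,0],[0,0,0.02,0],[0,0,0.025,0],[0,0,0.03,0],[0,0,0.03,0]]';python3 -m jog '[[0,0,0.005,0],[0,0,0.01,0],[0,0,0.015,0],[0,0,0.02,0],[0,0,0.02,0]]';python3 e.py s9
```

```text
clock: 7.85
tool_pos: [519.2, 214.6, 139.6]
eef_rot: [-3.141, 0.0, 1.503]
contact_force: [-0.8, -0.3, -0.8]
grip_width: 31.9
clock: 8.27
tool_pos: [519.2, 214.5, 133.6]
eef_rot: [-3.141, 0.0, 1.503]
contact_force: [-0.8, -0.1, -1.1]
grip_width: 32.0
tcp [519.28 214.58 133.78] [-3.14  0.    1.5 ] [-0.24 -0.31 -0.46] cap (array([516.02, 214.37,   1.5 ]), np.float64(0.15382018593225963), 26) z 85.37945421268137 rod (array([516.34, 215.07,   0.  ]), np.float64(0.35515007289004685), 47) diff rod-cap [0.32 0.71]
```

View pics/s9o.png

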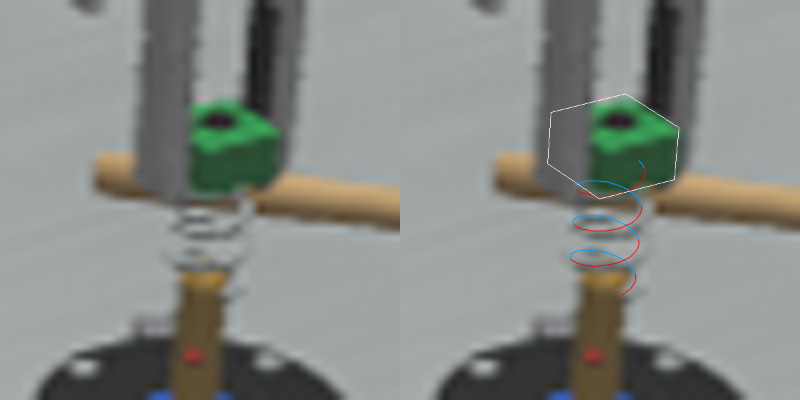

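```bash
python3 -m jog '[[0.001,0,0.008,0],[0.001,0,0.016,0],[0.001,0,0.024,0],[0.001,0,0.03,0],[0.001,0,0.03,0]]';python3 -m jog '[[0,0,0.008,0],[0,0,0.016,0],[0,0,0.024,0],[0,0,0.03,0],[0,0,0.03,0]]'
```

```text
clock: 8.73
tool_pos: [518.9, 214.9, 124.4]
eef_rot: [-3.141, 0.0, 1.503]
contact_force: [-3.2, 2.0, -2.7]
grip_width: 31.6
clock: 9.15
tool_pos: [519.2, 214.8, 115.5]
eef_rot: [-3.141, 0.0, 1.503]
contact_force: [-2.2, 1.6, -1.9]
grip_width: 31.8
```

```bash
python3 e.py s10
```

```text
tcp [519.27 214.82 115.63] [-3.14  0.    1.5 ] [-1.9   0.94 -2.72] cap (array([516.55, 214.21,   1.5 ]), np.float64(0.1300149831540829), 26) z 67.23209722317753 rod (array([519.89, 211.81,   0.  ]), np.float64(0.48541566481646453), 47) diff rod-cap [ 3.33 -2.4 ]
```

View pics/s10o.png

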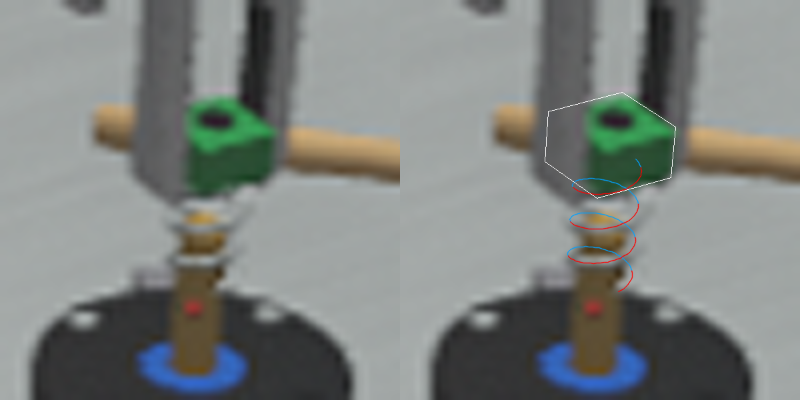

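```bash
python3 -m jog '[[0.001,-0.001,0,0],[0.0015,-0.002,0,0],[0.0015,-0.002,0,0]]';python3 -m jog '[[0,0,0.006,0],[0,0,0.012,0],[0,0,0.018,0],[0,0,0.02,0],[0,0,0.02,0]]'
```

```text
clock: 9.45
tool_pos: [519.1, 215.2, 116.1]
eef_rot: [3.141, 0.0, 1.502]
contact_force: [0.0, -0.4, -1.4]
grip_width: 32.1
clock: 9.87
tool_pos: [518.8, 215.3, 109.7]
eef_rot: [-3.141, 0.0, 1.503]
contact_force: [-0.6, 0.9, -1.2]
grip_width: 31.6
```

```bash
python3 -m jog '[[0,0,0.005,0],[0,0,0.01,0],[0,0,0.015,0],[0,0,0.015,0],[0,0,0.015,0]]';python3 -m jog '[[0,0,0.003,0],[0,0,0.006,0],[0,0,0.008,0],[0,0,0.008,0],[0,0,0.008,0]]'
```

```text
clock: 10.28
tool_pos: [518.8, 215.4, 105.3]
eef_rot: [-3.141, -0.0, 1.503]
contact_force: [-0.4, 0.9, -1.7]
grip_width: 31.9
clock: 10.7
tool_pos: [518.8, 215.4, 103.0]
eef_rot: [-3.142, -0.0, 1.503]
contact_force: [-1.0, 0.4, -0.8]
grip_width: 31.8
```

```bash
python3 e.py s11
```

```text
tcp [518.83 215.4  103.05] [-3.14 -0.    1.5 ] [-0.06  0.5  -1.06] cap (array([515.66, 215.09,   1.5 ]), np.float64(0.12103469840663623), 25) z 54.65353008589508 rod (array([523.15, 213.58,   0.  ]), np.float64(0.6149787991803829), 52) diff rod-cap [ 7.5  -1.51]
```

View pics/s11o.png

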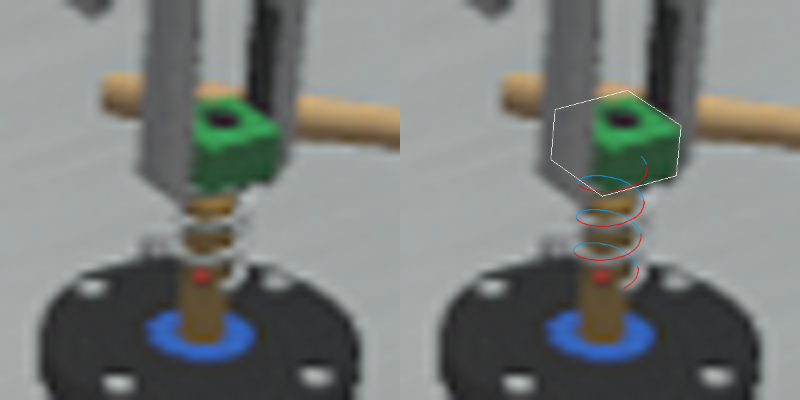

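```bash
python3 -m jog '[[0,0,0.002,0],[0,0,0.004,0],[0,0,0.006,0],[0,0,0.006,0],[0,0,0.006,0]]';python3 -m jog '[[0,0,0.002,0],[0,0,0.004,0],[0,0,0.004,0],[0,0,0.004,0]]'
```

```text
clock: 11.17
tool_pos: [518.8, 215.4, 101.2]
eef_rot: [-3.141, -0.0, 1.503]
contact_force: [-0.6, -0.8, -1.0]
grip_width: 32.1
clock: 11.5
tool_pos: [518.8, 215.4, 100.0]
eef_rot: [-3.141, -0.0, 1.503]
contact_force: [-0.9, 0.5, -2.1]
grip_width: 31.6
```

```bash
python3 -m jog '[[0,0,0,0.03],[0,0,0,0.06],[0,0,0.001,0.09],[0,0,0.002,0.12],[0,0,0.003,0.15],[0,0,0.004,0.18],[0,0,0.004,0.18],[0,0,0.004,0.18]]';python3 -m jog '[[0,0,0,0.03],[0,0,0.001,0.06],[0,0,0.002,0.09],[0,0,0.003,0.12],[0,0,0.003,0.12],[0,0,0.003,0.12]]'; python3 e.py s12
```

```text
clock: 12.17
tool_pos: [518.8, 215.6, 98.9]
eef_rot: [3.141, -0.0, 0.94]
contact_force: [-0.1, 0.6, -1.4]
grip_width: 32.2
clock: 12.67
tool_pos: [518.8, 215.6, 98.0]
eef_rot: [3.142, -0.0, 0.566]
contact_force: [-0.2, 1.1, -1.3]
grip_width: 31.9
tcp [518.86 215.61  97.99] [-3.14 -0.    0.57] [-0.03  1.84  0.12] cap (array([515.79, 216.15,   0.57]), np.float64(0.25537825129477776), 32) z 49.59007865591864 rod (array([526.72, 205.53,   0.  ]), np.float64(0.2671785201791301), 49) diff rod-cap [ 10.93 -10.62]
```

View pics/s12o.png

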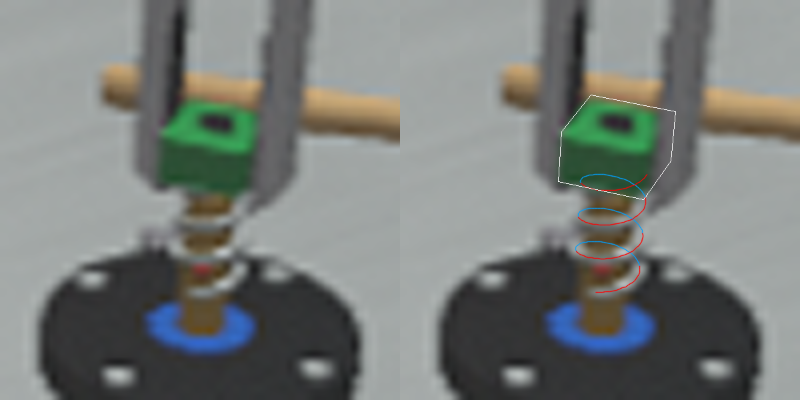

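```bash
python3 -m jog '[[0,0,0,0.03],[0,0,0,0.06],[0,0,0.001,0.09],[0,0,0.002,0.12],[0,0,0.002,0.15],[0,0,0.002,0.15],[0,0,0.002,0.15],[0,0,0.002,0.15]]';python3 -m jog '[[0,0,0,0.03],[0,0,0,0.06],[0,0,0.001,0.09],[0,0,0.002,0.12],[0,0,0.002,0.12],[0,0,0.002,0.12]]'; python3 e.py s13
```

```text
clock: 13.38
tool_pos: [518.9, 215.5, 97.3]
eef_rot: [-3.141, -0.0, 0.094]
contact_force: [-0.8, 1.9, -2.2]
grip_width: 32.4
clock: 13.88
tool_pos: [518.9, 215.5, 96.8]
eef_rot: [-3.142, -0.0, -0.283]
contact_force: [0.9, 1.9, -1.7]
grip_width: 31.7
tcp [518.9  215.45  96.74] [-3.14  0.   -0.28] [-0.33  1.67 -0.32] cap (array([517.24, 215.79,  -0.28]), np.float64(0.10342526374085793), 18) z 48.34245045711399 rod (array([503.99, 218.13,   0.  ]), np.float64(0.7344862894270786), 50) diff rod-cap [-13.25   2.34]
```

View pics/s13o.png

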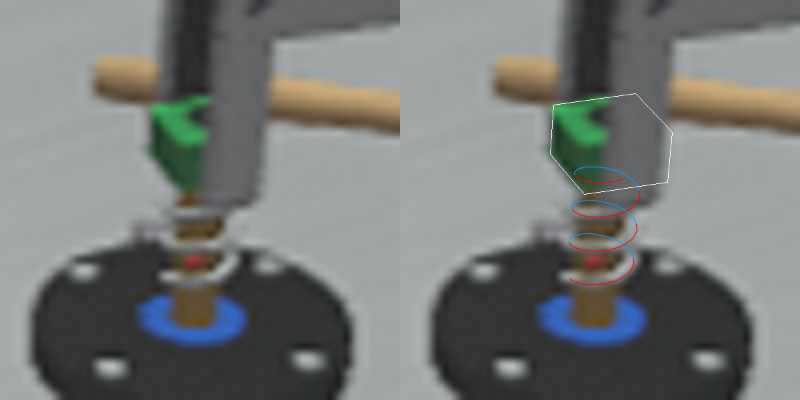

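```bash
python3 -m jog '[[0,0,0.001,0],[0,0,0.002,0],[0,0,0.002,0],[0,0,0.002,0]]';python3 -m jog '[[0,0,0.001,0],[0,0,0.002,0],[0,0,0.002,0],[0,0,0.002,0]]'
```

```text
clock: 14.27
tool_pos: [518.9, 215.4, 96.2]
eef_rot: [-3.141, -0.0, -0.287]
contact_force: [-0.2, 2.3, 0.5]
grip_width: 31.9
clock: 14.6
tool_pos: [518.9, 215.5, 95.7]
eef_rot: [-3.141, -0.0, -0.288]
contact_force: [-0.7, 2.2, 3.6]
grip_width: 31.9
```

```bash
python3 -m jog '[[0,0.000,-0.001,0],[0,0,-0.001,0],[0,0,-0.001,0]]';python3 -m jog '[[0,0,0,0],[0,0,0,0],[0,0,0,0],[0,0,0,0],[0,0,0,0],[0,0,0,0]]' 0.7 3; python3 e.py s14
```

```text
clock: 14.85
tool_pos: [518.9, 215.4, 95.9]
eef_rot: [-3.141, -0.0, -0.288]
contact_force: [0.9, 1.0, 2.6]
grip_width: 32.2
clock: 15.35
tool_pos: [518.8, 215.3, 95.8]
eef_rot: [3.142, 0.0, -0.288]
contact_force: [0.4, 0.4, 0.7]
grip_width: 65.2
tcp [518.8  215.35  95.81] [ 3.14  0.   -0.29] [-0.51 -0.84  0.28] cap (array([515.01, 216.59,  -0.29]), np.float64(0.173311849887704), 23) z 47.41370859032043 rod (array([503.99, 222.7 ,   0.  ]), np.float64(0.4690375828885071), 49) diff rod-cap [-11.02   6.12]
```

View pics/s14o.png

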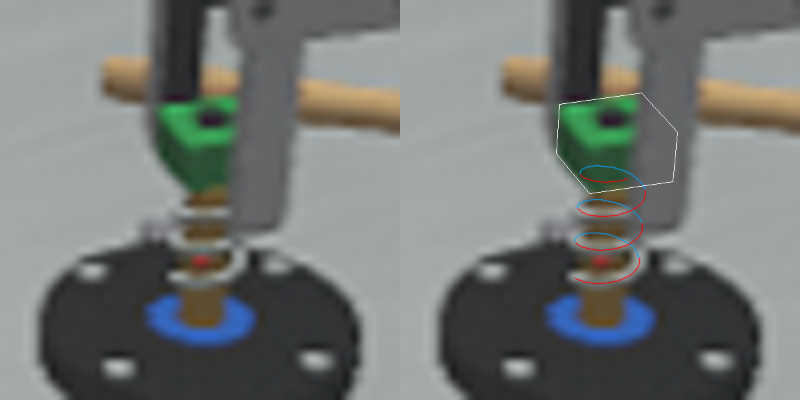

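```bash
python3 -m jog '[[0,0,-0.03,0],[0,0,-0.08,0],[0,0,-0.15,0],[0,0,-0.22,0],[0,0,-0.3,0],[0,0,-0.36,0],[0,0,-0.36,0],[0,0,-0.36,0]]'; python3 -c "
from h import *
plan(400,-50,215)"
```

```text
clock: 16.07
tool_pos: [519.2, 215.5, 205.1]
eef_rot: [-3.14, -0.002, -0.288]
contact_force: [-0.7, 0.3, -0.3]
grip_width: 65.8
row [-0.1295  0.9615 -0.033   0.    ] mm [-119.2 -265.5    9.9]
```

```bash
python3 -m jog '[[-0.016,0.12,-0.03,0],[-0.03,0.24,-0.03,0],[-0.05,0.36,-0.03,0],[-0.06,0.48,-0.03,0],[-0.08,0.6,-0.03,0],[-0.1,0.72,-0.03,0],[-0.11,0.84,-0.03,0],[-0.13,0.96,-0.03,0]]';python3 -m jog '[[0,0,0,0],[0,0,0,0],[0,0,0,0],[0,0,0,0]]'
cat > f.py <<'E'
from h import *
np.set_printoptions(precision=2,suppress=True)
S=shot('scene','f_s');T=shot('top','f_t')
for n,I,y in(('scene',S,-.29),('top',T,-.29)):
    print(n,fit([(n,green(I))],box(32,32,94,114),[516,215,y]))
cv2.imwrite('pics/f_z.png',np.hstack([zoom(S,285,145,50,50,8),zoom(T,155,170,50,50,8)]))
E
python3 f.py
```

```text
clock: 16.73
tool_pos: [398.3, -51.1, 212.3]
eef_rot: [-3.142, 0.001, -0.288]
contact_force: [0.6, 0.0, -0.1]
grip_width: 66.0
clock: 17.07
tool_pos: [399.8, -48.8, 212.6]
eef_rot: [-3.141, 0.001, -0.287]
contact_force: [-0.3, 0.4, -0.7]
grip_width: 65.8
scene (array([515.04, 214.56,  -0.46]), np.float64(0.26399878508199587), 34)
top (array([519.49, 214.98,  -0.23]), np.float64(0.2797847317383304), 38)
```

View pics/f_z.png

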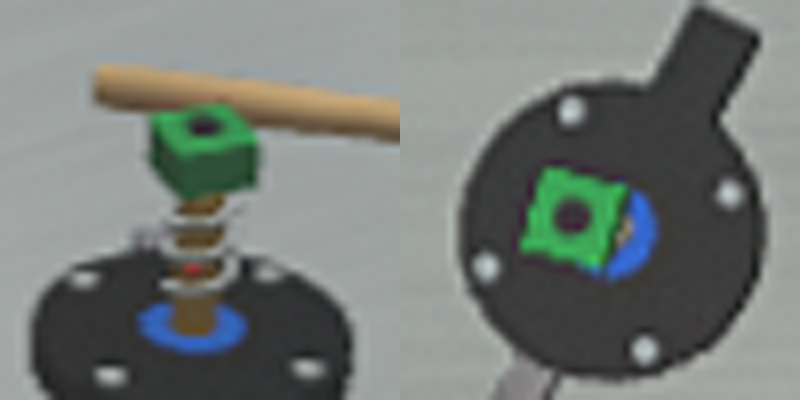

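View pics/f_t.png

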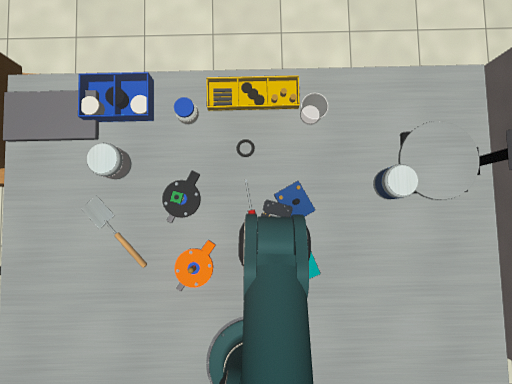

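View pics/f_s.png

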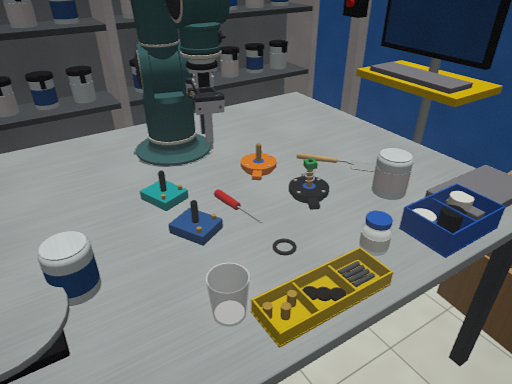

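```bash
python3 -c "
from bench import ctrl
print(ctrl.sign_off(), ctrl.observe()['clock'])"
```

```text
the job is handed in; nothing more can be done
the job is handed in; nothing more can be done
```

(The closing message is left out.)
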